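# Wedge a rocking microscope level

## Task

The microscope on the bench leans and rocks because one of its front feet is worn short. Pick up the loose wooden wedge, lay it flat on the bench and push it, thin end first and square to the base, under the front edge right beside the worn foot until the microscope stands level and firm, bearing on the wedge and on its three other feet: you will feel the wedge bite, and should stop there before it is forced or jacks a sound foot up. Leave the wedge there, do not press on or shove the microscope itself, and leave the other things where they are.

Things in the scene. Friction and masses are not known exactly. Their poses are not given: they have to be found in the camera images.
- microscope: White microscope, black stage, 2.4 to 3.2 kg, 390 mm high; base 220 x 160 x 27 mm on four domed feet. Origin 12 mm under the middle of the base's flat underside. x: from the base's front edge (x -110 mm, under the stage) to its back (+110, the limb), y: to the left looking along x, z: up, vertical when level. The front faces the robot's right. Nothing overhangs the front edge.
- worn_foot (a point): Lowest point of the worn front foot (microscope frame x -92, y -66 mm), a dome 24 mm across, 4.5 mm shorter than the others: the microscope leans 0.04 rad down to this corner. How far the feet stick out varies unseen: standing level, the base's underside is 8 to 12 mm above the bench, which the noisy poses cannot tell.
- toe_edge (a point): Where the wedge goes in: a point on the lower front edge of the base, 30 mm from the edge's middle towards the worn foot and 36 mm from that foot's centre line, so a 24 mm wedge clears the foot (microscope frame x -110, y -30 mm). Same axes as the microscope: push along +x. While the microscope leans, this edge is 4.5 to 8.5 mm above the bench.
- wedge: Light wooden wedge, 50 g, 150 mm long and 24 mm wide, lying flat on the bench. Origin: middle of its length, on the underside. x points to the thin end (nose, at x = +75 mm, 3 mm thick); the top rises 1 in 8 from there to 16 mm thick at x = -29 mm and is flat from there to the thick end at x = -75 mm. z up.
- wedge_nose (a point): Middle of the thin end, underside (wedge frame x +75 mm); same axes as the wedge. Pushed in, it slides freely until the edge rests on the taper; then a light steady drag of 2 to 6 N while the corner rises; after 25 to 30 mm the lifted back foot lands and the drag climbs 1.3 to 2.2 N per mm. At 7 to 9 N above free sliding all stands firm (wedge to base 4 to 11 N); more is forcing it.
- wedge_grip (a point): Where to hold the wedge, across its 24 mm width: on the flat, 16 mm thick tail, 52 mm behind the wedge's middle and 127 mm behind the nose, 8 mm above the bench. Same axes as the wedge.
- toe_good_foot (a point): Lowest point of the sound front foot (microscope frame x -92, y +66 mm); stays on the bench.
- heel_good_foot (a point): Lowest point of the back foot on the worn foot's side (microscope frame x +92, y -66 mm); stays on the bench.
- heel_far_foot (a point): Lowest point of the back foot diagonally opposite the worn one (microscope frame x +92, y +66 mm); hangs about 4 mm above the bench while the microscope leans and stands on it when level.
- slide_box: Bystander: closed grey slide box, 87 x 107 x 37 mm, origin under its middle.
- dish_stack: Bystander: stack of three round dishes, 93 mm across, 47 mm high, origin under its middle.
- reagent_bottle: Bystander: amber bottle, 56 mm across, 115 mm high, origin under its middle.
Not all that is in view belongs to the job. There is more than one size of the wedge; the one meant has the size given above.

How it is judged:
On the way:
1. the wedge lies flat on the bench, thin end under the front edge of the base beside the worn foot, while the microscope still leans (x of wedge_nose in the frame of microscope between -0.105 and -0.03 m and y of wedge_nose in the frame of microscope between -0.05 and -0.008 m and angle between wedge's own z axis and vertical below 0.07 rad and angle between the x axis of wedge and the x axis of microscope, either way round below 0.2 rad and angle between microscope's own z axis and vertical above 0.025 rad), for 0.1 s.
At the end, for the whole second after the job is handed in: microscope level to 0.009 rad, its three sound feet on the bench (within 1.2 mm), bearing on the wedge with 4 N or more; wedge flat, square to the base (0.15 rad), nose 30 mm or more under the front edge and 8 to 50 mm from its middle towards the worn foot; released, all at rest (angle between microscope's own z axis and vertical below 0.009 rad and x of wedge_nose in the frame of microscope above -0.08 m and y of wedge_nose in the frame of microscope between -0.05 and -0.008 m and angle between the x axis of wedge and the x axis of microscope, either way round below 0.15 rad and angle between wedge's own z axis and vertical below 0.05 rad and linear speed of each of wedge, microscope below 0.005 m/s and contact force between wedge and microscope above 4 N and height (world z) of each of toe_good_foot, heel_good_foot, heel_far_foot below 0.0012 m); the robot touches nothing.
It fails at once if the wedge was forced (over 11 N between wedge and base) (contact force between wedge and microscope above 11 N).
It fails at once if one of the two sound feet beside the worn one was jacked off the bench by over 2 mm (height (world z) of any of toe_good_foot, heel_good_foot above 0.002 m).
It fails at once if the microscope was shoved over 8 mm (distance of heel_good_foot from where it was at the start of the episode above 0.008 m).
It fails at once if the robot pressed on the microscope itself (over 3 N) (contact force between any of the arm, the fingers and microscope above 3 N).
It fails at once if a bystander was moved over 15 mm (distance of any of slide_box, dish_stack, reagent_bottle from where it was at the start of the episode above 0.015 m).
It also fails if it takes over 69 s, if anything falls off the work surface, if the arm or the gripper's body presses on something with over 40 N, if the wrist force passes 120 N, or if a joint passes its speed limit or range.

## Robot

A 7-joint arm with a two-finger parallel gripper is mounted at the origin on the work surface. World frame = base frame: x ahead of the robot, y to its left, z up, the work surface at z = 0. Lengths are in m, angles in rad, forces in N, time in s.
With the tool pointing down it reaches from about 0.425 to 0.925 m from the base axis. Payload 6.8 kg.
Tool frame: the origin (TCP) lies at the very end of the fingers, on their centre line; the grasp point (between the pads) lies 19 mm behind it (bot.grip_depth is the distance from the TCP to the grasp point, in m); z points along the fingers, y is the direction in which the jaws open and shut (so a half turn about z gives the same grasp; the last joint's range is limited). The gripper opens to 85 mm and grips with 20 to 120 N. Pads are 22 mm wide; open, the fingers measure 114 mm over their backs; the gripper's body (76 mm by 85 mm) begins 54 mm behind the grasp point. The pads swing forward as they close: fully open they stand 13 mm farther back than shut.
Start: joints at [-1.291, 0.477, 0.022, 1.555, -0.011, 1.109, -0.083], TCP at [0.255, 0.625, 0.231] pointing down, gripper open.
Joint ranges: [-2.96, 2.96], [-0.34, 2.1], [-1.41, 1.46], [0.24, 2.44], [-1.37, 4.51], [0.17, 1.92], [-2.96, 2.96]. Speed limits (rad/s): [2.39, 2.39, 3.14, 3.14, 3.14, 3.14, 3.14].

## Interface

Orientations are given as a unit quaternion [w, x, y, z].
In Python, from station import bot gives the robot as it stands.
- The arm moves only by the tool step_arm, never from a script. Its argument "increments" is a list of rows, each a list of 7 numbers: the shift along the world's x, y, z in m, then the turn, a rotation vector about the world's x, y, z in degrees, then the gripper command: -1 is fully open, 1 is shut, values between are in proportion. In form: [[dx, dy, dz, rx, ry, rz, fingers], ...]. A call has 1 to 10 rows; each row is the pose to reach, as a shift and turn from the pose commanded when the call began; what a row does not reach only later rows make up. A row lasts 1/12 s, in which the tool goes at most 41.7 mm and 7.16 degrees, less where a joint would pass 70% of its speed; a pose out of reach is approached as far as the arm can. A call with a gripper value outside its range is refused whole. The fingers move at their own pace and stop on an object; "force" is the grip in N (left out, the last holds). Time passes only in rows, so rows that repeat a pose let the fingers close. It gives the time, the measured TCP pose, the force and the opening at its end, in the units of the state.
- bot.get_obs(): the state, without advancing time (a new reading comes with each control period).
- bot.read_camera(name): name is "scene" or "top" or "wrist"; returns a dict with "color" (400x640x3 uint8, red, green, blue), "intrinsics" (3x3 intrinsics, pixels), "D" ([k1, k2, p1, p2, k3] as OpenCV has them; the pictures are not rectified), "extrinsics" (4x4, takes a point from camera to world coordinates). Camera axes: x right, y up, looking along -z (the intrinsics and any distortion apply to the point x, -y, -z); pixel columns grow to the right and rows downward; lengths in m; the calibration is good to about 2 mm. A picture is of the moment at which its call begins. There is no depth.
- bot.hand_in(): hands the job in, once; it reports no verdict.
Trained networks look in the newest picture that a camera, given by its name, has taken for a name from the list of things; names that differ only in an ending like _2 or _b are one class to them, and where a whole thing is asked for, a point or a joint stands for the part that bears it (a point fixed in the world has none). Each returns a list of dicts, best first, with "conf" (0 to 1); they miss things now and then, are a little off and sometimes report something else, mostly with a low value. They report only what shows in the picture. A call takes as long as a camera call. They do not tell look-alikes from the thing itself.
- bot.recognise(thing, camera): "location" ([column, row] as shares, 0 to 1, of the picture: columns of its width, rows of its height, amid what is visible of it).
- bot.place_of(thing, camera): "location" ([column, row] as shares, 0 to 1, of the picture: columns of its width, rows of its height: a listed point, or the origin of a listed thing).
The state is a dict: "t": time; "q": joint angles; "joint_vel": joint speeds; "joint_torque": joint torques, N m; "eef_pos": TCP position; "tool_rot": TCP orientation; "contact_force": force on the tool from outside, world axes, zero at the start; "torque": the same for the moment, N m; "gripper_width": opening from 0.0 (shut) to 1.0 (fully open).
Only numpy, scipy, OpenCV 4.12 (cv2) and the standard library are available. Lean on these libraries where they do the work, as an engineer would, in place of code of your own. Each camera call takes 0.05 s, during which the arm holds its last target.

## Working session

There is one attempt and no reset: what is moved stays moved. The work goes in short steps, Python scripts to look and compute and a tool call to move; the robot and the scene stay as the last step left them, time stands still between calls to the robot, and variables do not carry over. Pictures are saved under pics/ and viewed, and the job is handed in when it is done.

Besides the shell and the picture viewer there is one more tool, called after ">>>" as a command line: name --pt "numbers of a row" for each row, then --argument value for the rest. step_arm: Moves the arm, as the interface text tells. Its arguments: {"type":"object","properties":{"increments":{"type":"array","items":{"type":"array","items":{"type":"number"}}},"force":{"type":"number"}},"required":["increments"]}

```bash
mkdir -p pics; ls; cat > h.py <<'E'
import numpy as np, cv2, json
from station import bot
def cam(n,save=None):
    c=bot.read_camera(n)
    if save: cv2.imwrite('pics/'+save,c['color'][:,:,::-1])
    return c
def ray(c,px):
    K=np.array(c['intrinsics'],float);D=np.array(c['D'],float)
    u=cv2.undistortPoints(np.array([[px]],float),K,D)[0,0]
    T=np.array(c['extrinsics']);d=T[:3,:3]@np.array([u[0],-u[1],-1.0]);return T[:3,3],d
def onz(c,px,z=0.):
    o,d=ray(c,px);return o+d*(z-o[2])/d[2]
def proj(c,P):
    K=np.array(c['intrinsics'],float);D=np.array(c['D'],float);T=np.array(c['extrinsics'])
    p=(np.atleast_2d(P)-T[:3,3])@T[:3,:3];p=p*[1,-1,-1]
    return cv2.projectPoints(p.reshape(-1,1,3),np.zeros(3),np.zeros(3),K,D)[0][:,0]
E
python3 - <<'E'
from h import *
print(bot.get_obs())
cs={n:cam(n,n+'0.png') for n in('scene','top','wrist')}
for n in cs:
  print(n,np.round(cs[n]['extrinsics'],3).tolist(), np.round(cs[n]['intrinsics'],1).tolist())
  for t in ['microscope','worn_foot','toe_edge','wedge','wedge_nose','wedge_grip','toe_good_foot','heel_good_foot','heel_far_foot','slide_box','dish_stack','reagent_bottle']:
    r=bot.place_of(t,n)
    print(n,t,[(round(x['conf'],2),[round(x['location'][0]*640),round(x['location'][1]*400)],np.round(onz(cs[n],[x['location'][0]*640,x['location'][1]*400])[:2],3).tolist()) for x in r[:3]])
print(bot.get_obs()['t'])
E
```

```text
pics
{'t': 0.0, 'q': array([-1.2910797 ,  0.47780664,  0.02233911,  1.55645262, -0.01150503,
        1.10929101, -0.08307885]), 'joint_vel': array([-7.92839906e-05, -5.93575485e-04,  2.37472880e-04,  9.60996907e-04,
       -1.24116119e-04, -6.49618453e-04, -8.82243877e-04]), 'joint_torque': array([ 2.48969618e-04, -5.96465313e+01,  1.60800677e+00, -2.81175578e+01,
        1.24623507e-02,  9.62721213e-03, -1.73072215e-05]), 'eef_pos': array([0.25505195, 0.62432027, 0.23032083]), 'tool_rot': array([-1.11286198e-04,  1.92675200e-01,  9.81262162e-01, -9.07947016e-04]), 'contact_force': array([-0.48864582, -0.31644499,  0.36959311]), 'torque': array([ 0.03734512,  0.02812796, -0.00530978]), 'gripper_width': 0.9978647996506793}
scene [[-0.802, -0.363, 0.475, 1.181], [0.598, -0.465, 0.653, 0.853], [-0.016, 0.807, 0.59, 0.778], [0.0, 0.0, 0.0, 1.0]] [[471.8, 0.0, 312.9], [0.0, 471.8, 203.6], [0.0, 0.0, 1.0]]
scene microscope [(0.69, [372, 216], [0.465, 0.135])]
scene worn_foot []
scene toe_edge [(0.59, [341, 194], [0.463, 0.003])]
scene wedge [(0.74, [275, 151], [0.479, -0.32]), (0.7, [233, 
[... 1172 characters left out ...]
0.365]), (0.59, [449, 189], [0.616, -0.354])]
top toe_good_foot []
top heel_good_foot []
top heel_far_foot []
top slide_box [(0.96, [164, 181], [0.647, 0.42])]
top dish_stack [(0.59, [350, 128], [0.79, -0.09])]
top reagent_bottle [(0.83, [403, 150], [0.725, -0.234])]
wrist [[0.377, -0.884, -0.275, 0.184], [0.926, 0.359, 0.113, 0.654], [-0.001, -0.298, 0.955, 0.373], [0.0, 0.0, 0.0, 1.0]] [[320.0, 0.0, 320.0], [0.0, 320.0, 198.3], [0.0, 0.0, 1.0]]
wrist microscope []
wrist worn_foot []
wrist toe_edge []
wrist wedge []
wrist wedge_nose []
wrist wedge_grip []
wrist toe_good_foot []
wrist heel_good_foot []
wrist heel_far_foot []
wrist slide_box []
wrist dish_stack []
wrist reagent_bottle []
1.95
```

View pics/top0.png

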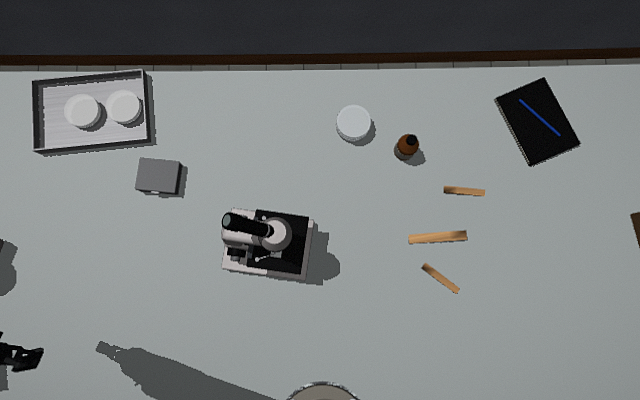

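View pics/scene0.png

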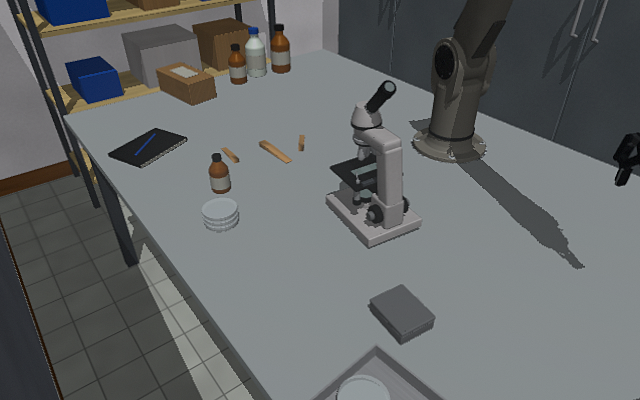

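```bash
python3 - <<'E'
import cv2
a=cv2.imread('pics/top0.png')[160:320,380:520]
cv2.imwrite('pics/top0c.png',cv2.resize(a,None,fx=3.6,fy=3.6,interpolation=2))
a=cv2.imread('pics/top0.png')[200:290,210:350]
cv2.imwrite('pics/top0m.png',cv2.resize(a,None,fx=5,fy=5,interpolation=2))
E
```

```text
(no output)
```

View pics/top0c.png

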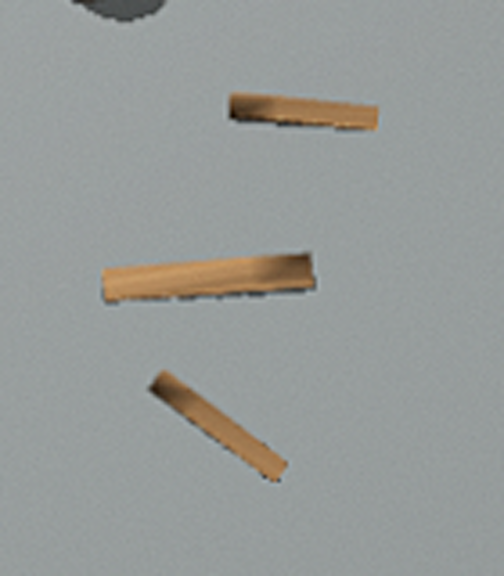

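View pics/top0m.png

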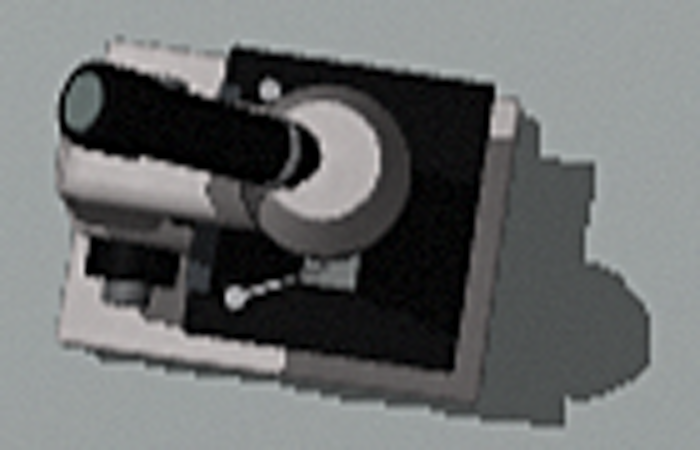

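Three wooden wedges could be taken for the one I want. One is long at (437,237), one short at (464,191) and one short at (440,278). The long one's nose-to-grip distance measures 128 mm, so it fits the 150 mm description. I'll check it close up with the wrist camera. The microscope is between the start pose and the wedge, so I'm going up and around its outside.

>>> step_arm --pt "0.02 -0.01 0.03 0 0 -2 -1" --pt "0.04 -0.02 0.06 0 0 -4 -1" --pt "0.06 -0.03 0.09 0 0 -6 -1" --pt "0.08 -0.04 0.12 0 0 -8 -1" --pt "0.1 -0.05 0.15 0 0 -10 -1" --pt "0.12 -0.06 0.18 0 0 -12 -1" --pt "0.145 -0.075 0.21 0 0 -14 -1" --pt "0.17 -0.09 0.24 0 0 -16 -1" --pt "0.2 -0.11 0.26 0 0 -18 -1" --pt "0.23 -0.13 0.28 0 0 -20 -1"

```text
t: 2.78
eef_pos: [0.4859, 0.4943, 0.5135]
tool_rot: [0.0, 0.36, 0.933, 0.001]
contact_force: [0.3, 1.0, -0.7]
gripper_width: 1.001
```

```bash
python3 - <<'E'
from h import *
print(bot.get_obs())
E
```

```text
{'t': 2.7833, 'q': array([-1.00164157,  0.42085819,  0.20117914,  1.03757987, -0.08266908,
        1.68826002,  0.00618295]), 'joint_vel': array([ 0.55109764,  0.22188404,  0.25344745, -0.77645801, -0.13744816,
        0.59277018,  0.27631393]), 'joint_torque': array([ -4.4019556 , -61.96504354,   2.19449848, -29.20142233,
         0.09612535,  -0.54835187,  -0.38081777]), 'eef_pos': array([0.48594004, 0.49432986, 0.51348836]), 'tool_rot': array([2.10196961e-04, 3.60277168e-01, 9.32844732e-01, 1.01250388e-03]), 'contact_force': array([ 0.31346862,  1.02745272, -0.72700241]), 'torque': array([ 0.03293122, -0.056015  , -0.03326229]), 'gripper_width': 1.0009756319448473}
```

>>> step_arm --pt "0.02 -0.03 0 0 0 -2 -1" --pt "0.04 -0.065 0 0 0 -4 -1" --pt "0.06 -0.1 0 0 0 -6 -1" --pt "0.08 -0.135 0 0 0 -8 -1" --pt "0.1 -0.17 0 0 0 -10 -1" --pt "0.115 -0.205 0 0 0 -12 -1" --pt "0.13 -0.24 0 0 0 -14 -1" --pt "0.14 -0.28 0 0 0 -16 -1" --pt "0.15 -0.32 0 0 0 -18 -1" --pt "0.155 -0.36 0 0 0 -20 -1"

```text
t: 3.62
eef_pos: [0.6408, 0.1329, 0.5109]
tool_rot: [0.0, 0.517, 0.856, -0.0]
contact_force: [-0.1, 0.4, -0.5]
gripper_width: 1.0
```

>>> step_arm --pt "0.0 -0.04 0 0 0 -2 -1" --pt "-0.005 -0.08 0 0 0 -4 -1" --pt "-0.01 -0.12 -0.01 0 0 -6 -1" --pt "-0.015 -0.16 -0.02 0 0 -8 -1" --pt "-0.025 -0.2 -0.03 0 0 -10 -1" --pt "-0.035 -0.24 -0.04 0 0 -12 -1" --pt "-0.045 -0.275 -0.06 0 0 -14 -1" --pt "-0.06 -0.31 -0.08 0 0 -17 -1" --pt "-0.075 -0.34 -0.1 0 0 -20 -1" --pt "-0.09 -0.37 -0.12 0 0 -21.5 -1"

```text
t: 4.45
eef_pos: [0.5489, -0.2371, 0.3906]
tool_rot: [0.0, 0.669, 0.744, 0.0]
contact_force: [1.1, -0.2, 0.5]
gripper_width: 1.002
```

>>> step_arm --pt "-0.01 -0.03 -0.02 0 0 0 -1" --pt "-0.02 -0.065 -0.04 0 0 0 -1" --pt "-0.03 -0.095 -0.07 0 0 0 -1" --pt "-0.04 -0.125 -0.1 0 0 0 -1" --pt "-0.05 -0.15 -0.13 0 0 0 -1" --pt "-0.05 -0.16 -0.16 0 0 0 -1" --pt "-0.05 -0.16 -0.18 0 0 0 -1" --pt "-0.05 -0.16 -0.18 0 0 0 -1"

```text
t: 5.12
eef_pos: [0.4975, -0.3941, 0.2065]
tool_rot: [-0.004, 0.668, 0.744, -0.001]
contact_force: [-0.2, 1.3, -1.5]
gripper_width: 0.999
```

```bash
python3 - <<'E'
from h import *
o=bot.get_obs();print(o['eef_pos'],o['tool_rot'],o['q'],o['contact_force'])
for k in range(2):
 c=cam('wrist','w1.png')
 for t in ['wedge','wedge_nose','wedge_grip']:
    r=bot.place_of(t,'wrist')
    print(t,[(round(x['conf'],2),[round(x['location'][0]*640),round(x['location'][1]*400)],np.round(onz(c,[x['location'][0]*640,x['location'][1]*400],0.008 if 'grip' in t else 0)[:2],4).tolist()) for x in r[:3]])
E
```

```text
[ 0.4974618  -0.39410345  0.20650744] [-0.00402846  0.66799718  0.74415241 -0.00085464] [ 0.16110591  0.48665292  0.57069076  1.70556947 -0.29494032  1.04490501
  0.9384309 ] [-0.22152717  1.30344149 -1.48445783]
wedge [(0.9, [419, 180], [0.6063, -0.3921]), (0.67, [321, 10], [0.4791, -0.2355]), (0.66, [317, 93], [0.4835, -0.3119])]
wedge_nose [(0.91, [322, 11], [0.4795, -0.2357]), (0.72, [407, 225], [0.6037, -0.4464]), (0.66, [179, 122], [0.3394, -0.3571])]
wedge_grip [(0.75, [316, 142], [0.4875, -0.3616]), (0.67, [232, 55], [0.3962, -0.286]), (0.57, [433, 149], [0.612, -0.3551])]
wedge [(0.91, [312, 90], [0.4837, -0.3115]), (0.91, [411, 177], [0.6051, -0.3923])]
wedge_nose [(0.91, [400, 215], [0.6012, -0.4396]), (0.84, [177, 118], [0.3411, -0.3566]), (0.67, [319, 11], [0.482, -0.2371])]
wedge_grip [(0.73, [310, 140], [0.4868, -0.3631]), (0.61, [231, 52], [0.4, -0.2845]), (0.6, [425, 143], [0.6104, -0.3525])]
```

View pics/w1.png

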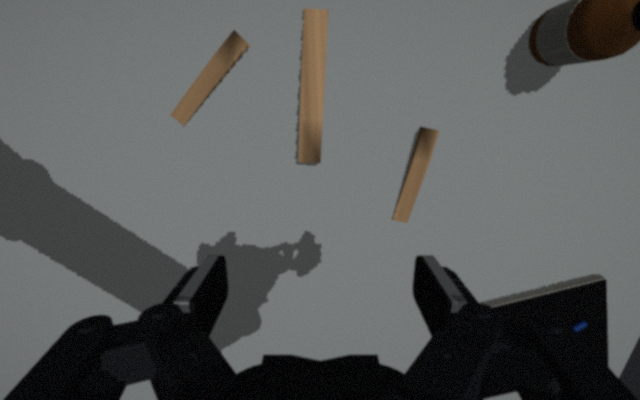

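```bash
python3 - <<'E'
from h import *
o=bot.get_obs();print(o['eef_pos'],o['tool_rot'],o['contact_force'])
for n in ('wrist','top'):
 c=cam(n,n+'2.png')
 a=c['color'].astype(int)
 m=((a[:,:,0]-a[:,:,2])>35).astype(np.uint8)
 k,l,s,_=cv2.connectedComponentsWithStats(m)
 for i in range(1,k):
  if s[i,4]<150: continue
  p=np.argwhere(l==i)[:,::-1].astype(np.float32)
  b=cv2.boxPoints(cv2.minAreaRect(p)); 
  W=np.array([onz(c,q,0.008)[:2] for q in b]); 
  print(n,s[i].tolist(),b.round(1).tolist(),W.round(4).tolist(),np.linalg.norm(W-np.roll(W,1,0),axis=1).round(4))
img=cv2.imread('pics/wrist2.png')[0:180,250:390];cv2.imwrite('pics/w2c.png',cv2.resize(img,None,fx=3.3,fy=3.3,interpolation=2))
print(cam('wrist')['extrinsics'])
E
```

```text
[ 0.50114881 -0.39509457  0.21280482] [1.16600043e-03 6.66965643e-01 7.45087452e-01 4.01609776e-04] [0.41260252 0.56688344 0.8188509 ]
wrist [592, 0, 48, 10, 244] [[592.0, 0.0], [639.0, 0.0], [639.0, 9.0], [592.0, 9.0]] [[0.742, -0.1991], [0.7876, -0.1935], [0.7907, -0.2009], [0.7447, -0.2065]] [0.0079 0.046  0.008  0.0463]
wrist [299, 9, 29, 153, 3351] [[297.79998779296875, 160.89999389648438], [304.29998779296875, 8.399999618530273], [327.79998779296875, 9.399999618530273], [321.29998779296875, 161.89999389648438]] [[0.4752, -0.3867], [0.4679, -0.2383], [0.4905, -0.2366], [0.501, -0.385]] [0.0258 0.1486 0.0226 0.1487]
wrist [172, 38, 77, 87, 1729] [[167.89999389648438, 112.4000015258789], [233.1999969482422, 32.20000076293945], [248.89999389648438, 45.0], [183.60000610351562, 125.0999984741211]] [[0.335, -0.3505], [0.4007, -0.2667], [0.4165, -0.2764], [0.3512, -0.3619]] [0.0198 0.1065 0.0186 0.1075]
wrist [394, 131, 45, 91, 1282] [[391.70001220703125, 218.1999969482422], [425.0, 126.5999984741211], [439.8999938964844, 132.10000610351562], [406.6000061035156, 223.60000610351562]] [[
[... 766 characters left out ...]
351562], [466.29998779296875, 239.3000030517578], [408.3999938964844, 243.39999389648438]] [[0.4937, -0.2349], [0.5029, -0.3888], [0.4772, -0.3889], [0.468, -0.2355]] [0.0257 0.1542 0.0257 0.1536]
top [423, 263, 37, 31, 291] [[421.20001220703125, 267.70001220703125], [425.29998779296875, 262.20001220703125], [459.8999938964844, 288.20001220703125], [455.79998779296875, 293.6000061035156]] [[0.404, -0.2661], [0.418, -0.2775], [0.3503, -0.3634], [0.3365, -0.352]] [0.1092 0.0181 0.1094 0.0179]
[[ 0.99378984 -0.10584769 -0.03432245  0.49117131]
 [ 0.11126645  0.94871365  0.29590909 -0.31891122]
 [ 0.00124088 -0.29789038  0.95459928  0.35448315]
 [ 0.          0.          0.          1.        ]]
```

View pics/w2c.png

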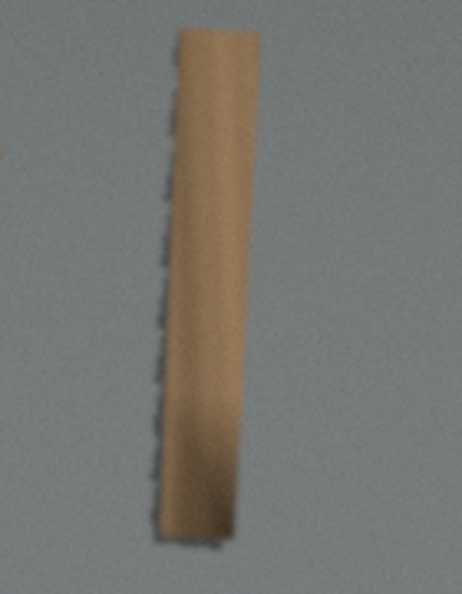

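The long wedge (top (437,237), wrist nose (316,9), tail (309,161)) measures 150 x 24 mm with its thick end towards -y, so that is the one. Next I go above its grip point, leaning the tool back 15° so the wrist camera stays clear of the stage later.

>>> step_arm --pt "-0.002 0.004 -0.02 2 0 -0.5 -1" --pt "-0.004 0.008 -0.04 4 0 -1 -1" --pt "-0.006 0.012 -0.06 7 0 -1.5 -1" --pt "-0.008 0.016 -0.08 10 0 -2 -1" --pt "-0.01 0.02 -0.1 13 0 -2.5 -1" --pt "-0.012 0.025 -0.12 15 0 -2.8 -1" --pt "-0.013 0.029 -0.13 15 0 -2.8 -1" --pt "-0.013 0.029 -0.13 15 0 -2.8 -1" --pt "-0.013 0.029 -0.13 15 0 -2.8 -1" --pt "-0.013 0.029 -0.13 15 0 -2.8 -1"

```text
t: 6.5
eef_pos: [0.4884, -0.3662, 0.0827]
tool_rot: [-0.086, 0.679, 0.722, 0.097]
contact_force: [-0.2, -1.0, 0.7]
gripper_width: 0.998
```

```bash
cat > st.py <<'E'
from h import *
from scipy.spatial.transform import Rotation as R
P=[];F=[];Rm=[];T=[]
for i in range(4):
    c=cam('wrist'); o=bot.get_obs();P.append(o['eef_pos']);F.append(o['contact_force']);Rm.append(o['tool_rot']);T.append(o['torque'])
P=np.array(P);F=np.array(F);q=np.mean(Rm,0)
M=R.from_quat(q/np.linalg.norm(q),scalar_first=True).as_matrix()
print('t',o['t'],'P',P.mean(0).round(4),P.std(0).round(4),'F',F.mean(0).round(2),F.std(0).round(2),'T',np.mean(T,0).round(2),'w',round(o['gripper_width'],3))
print('toolx',M[:,0].round(3),'tooly',M[:,1].round(3),'yawy',np.degrees(np.arctan2(M[1,1],M[0,1])).round(2),'toolz',M[:,2].round(3),'q',o['q'].round(2))
E
python3 st.py; python3 -c "
from h import *
cam('wrist','w3.png');cam('scene','s3.png')"
```

```text
t 6.7 P [ 0.4883 -0.3663  0.0828] [0.0001 0.     0.0001] F [-0.51  0.4   0.11] [0.47 0.33 0.37] T [-0.26 -0.01  0.01] w 1.003
toolx [-0.063  0.965  0.256] tooly [0.998 0.059 0.024] yawy 3.35 toolz [ 0.008  0.257 -0.966] q [ 0.36  0.67  0.42  1.73 -0.54  1.04  1.12]
```

View pics/w3.png

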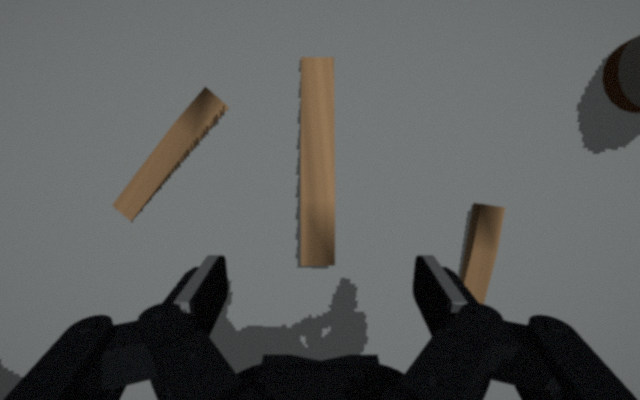

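View pics/s3.png

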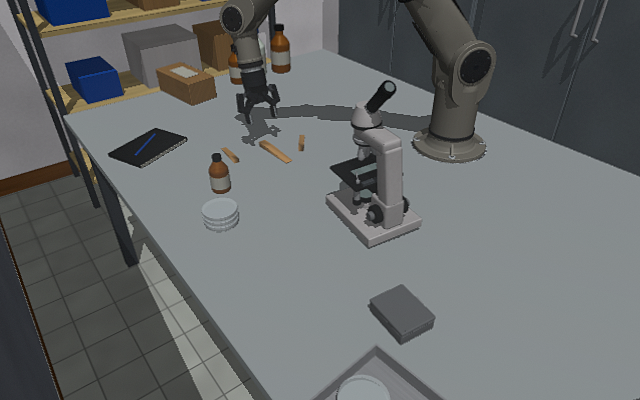

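>>> step_arm --pt "0 0.001 -0.02 0 0 0 -1" --pt "0 0.002 -0.04 0 0 0 -1" --pt "0 0.003 -0.055 0 0 0 -1" --pt "0 0.003 -0.065 0 0 0 -1" --pt "0 0.003 -0.072 0 0 0 -1" --pt "0 0.003 -0.076 0 0 0 -1" --pt "0 0.003 -0.077 0 0 0 -1" --pt "0 0.003 -0.077 0 0 0 -1"

```text
t: 7.47
eef_pos: [0.4874, -0.3635, 0.0045]
tool_rot: [-0.087, 0.68, 0.722, 0.097]
contact_force: [0.2, 0.4, 0.4]
gripper_width: 0.996
```

>>> step_arm --pt "0 0 0 0 0 0 0.2" --pt "0 0 0 0 0 0 0.4" --pt "0 0 0 0 0 0 0.6" --pt "0 0 0 0 0 0 0.8" --pt "0 0 0 0 0 0 1" --pt "0 0 0 0 0 0 1" --pt "0 0 0 0 0 0 1" --pt "0 0 0 0 0 0 1" --force 25

```text
t: 8.13
eef_pos: [0.4875, -0.3633, 0.0047]
tool_rot: [-0.087, 0.68, 0.722, 0.097]
contact_force: [0.3, -0.6, 4.0]
gripper_width: 0.273
```

```bash
python3 st.py; python3 -c "
from h import *
cam('wrist','w4.png')"
```

```text
t 8.3333 P [ 0.4875 -0.3633  0.0047] [0. 0. 0.] F [-0.02 -0.1   5.19] [0.5  0.35 0.58] T [-0.    0.08  0.04] w 0.271
toolx [-0.061  0.964  0.258] tooly [0.998 0.057 0.023] yawy 3.29 toolz [ 0.007  0.259 -0.966] q [ 0.39  0.77  0.37  1.75 -0.6   0.92  1.18]
```

View pics/w4.png

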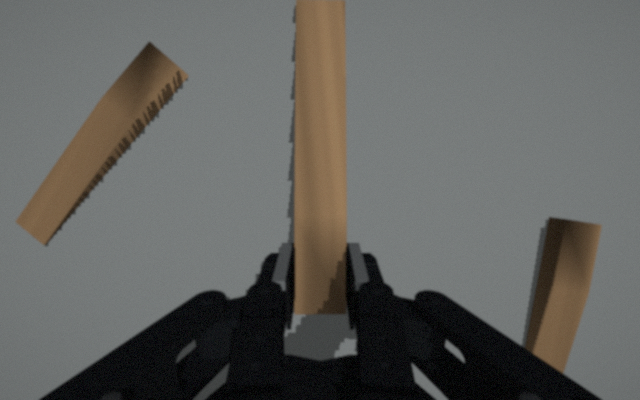

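>>> step_arm --pt "0 0 0.005 0 0 0 1" --pt "0 0 0.01 0 0 0 1" --pt "0 0 0.015 0 0 0 1" --pt "0 0 0.015 0 0 0 1" --pt "0 0 0.015 0 0 0 1" --force 40

```text
t: 8.8
eef_pos: [0.4874, -0.3632, 0.0196]
tool_rot: [-0.087, 0.68, 0.722, 0.097]
contact_force: [0.0, 0.4, -1.3]
gripper_width: 0.267
```

```bash
python3 st.py; python3 - <<'E'
from h import *
A={t:[] for t in ['microscope','toe_edge']}
for k in range(5):
 for n in('top','scene'):
  c=cam(n)
  for t in A:
   r=bot.place_of(t,n)
   if r and r[0]['conf']>.4: A[t].append((n,)+tuple(onz(c,[r[0]['location'][0]*640,r[0]['location'][1]*400],0.006 if t=='toe_edge' else 0.0)[:2].round(4)))
for t in A:
  for n in('top','scene'): 
    v=np.array([a[1:] for a in A[t] if a[0]==n]); print(t,n,v.tolist() and v.mean(0).round(4),v.std(0).round(4),len(v))
c=cam('top','t5.png');img=cv2.imread('pics/t5.png')[190:300,210:350]
cv2.imwrite('pics/t5c.png',cv2.resize(img,None,fx=5.4,fy=5.4,interpolation=cv2.INTER_CUBIC))
c=cam('scene','s5.png');img=cv2.imread('pics/s5.png')[150:260,310:440]
cv2.imwrite('pics/s5c.png',cv2.resize(img,None,fx=5.4,fy=5.4,interpolation=cv2.INTER_CUBIC))
E
```

```text
t 9.0 P [ 0.4872 -0.3629  0.0192] [0.0001 0.     0.0001] F [ 0.52  0.15 -0.41] [0.55 0.28 0.21] T [-0.3   0.02 -0.  ] w 0.27
toolx [-0.061  0.964  0.258] tooly [0.998 0.058 0.022] yawy 3.3 toolz [ 0.006  0.259 -0.966] q [ 0.38  0.75  0.38  1.75 -0.59  0.94  1.17]
microscope top [0.4713 0.1345] [0.0035 0.0027] 5
microscope scene [0.4722 0.1417] [0.0067 0.0028] 4
toe_edge top [0.4865 0.0191] [0.0037 0.0019] 5
toe_edge scene [0.4747 0.0193] [0.0047 0.0075] 4
```

View pics/t5c.png

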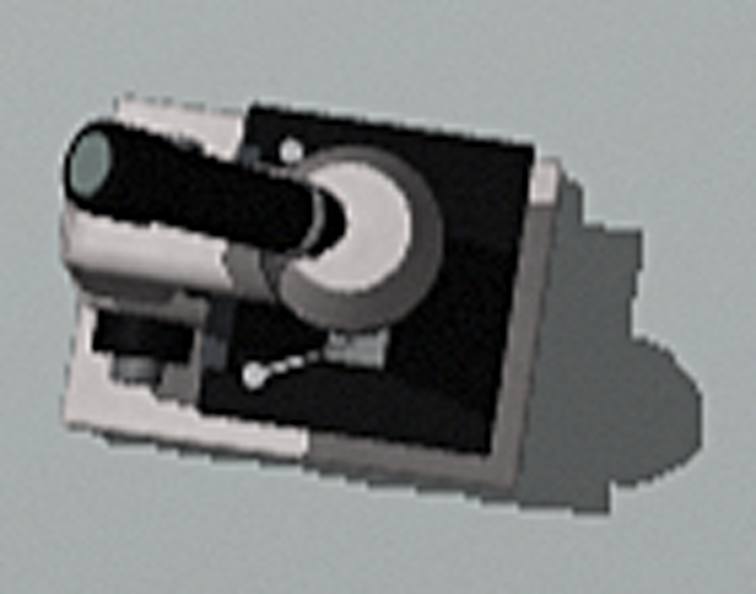

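View pics/s5c.png

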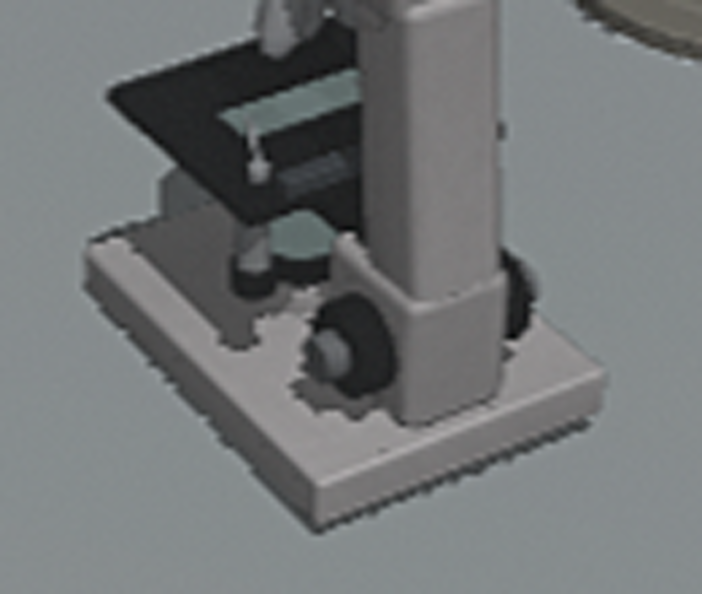

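```bash
cat > fit.py <<'E'
from h import *
from scipy.optimize import least_squares
ct=cam('top');cs=cam('scene')
def pt(p,xy,zu):
    n=np.array([-132,-184])/226.4; d=(np.array(xy)*1000)@n
    z=zu-0.0045*d/107.3
    c,s=np.cos(p[2]),np.sin(p[2]); off=n*0.04*zu
    x,y=np.array(xy)+off
    return [p[0]+c*x-s*y,p[1]+s*x+c*y,z]
a,b=.11,.08
obs=[('t',(-a,-b),(314.1,219.6)),('t',(-a,b),(305.9,279.8)),('t',(a,b),(222.6,268.1)),('t',(a,-b),(231.9,208.1)),
('s',(-a,-b),(326.3,195.4)),('s',(a,-b),(368.3,240.4)),('s',(a,b),(422.,219.4))]
def run(use,zu=.037):
    def f(p):
        return np.concatenate([proj(ct if o[0]=='t' else cs,pt(p,o[1],zu))[0]-np.array(o[2])+.0 for o in obs if o[0] in use])
    r=least_squares(f,[.48,.137,1.33]);p=r.x
    print(use,p.round(4),np.degrees(p[2]).round(2),r.fun.round(1).tolist(),'toe',np.round(pt(p,(-.11,-.03),.01),4))
    return p
for u in('t','s','ts'): run(u)
E
python3 fit.py
```

```text
t [0.4693 0.1331 1.4238] 81.58 [0.8, -0.6, 0.7, 0.4, -1.4, 0.6, -0.1, -0.5] toe [0.4831 0.0197 0.0063]
s [0.4694 0.1415 1.3869] 79.46 [-0.6, -0.2, -0.3, -0.2, 0.9, 0.1] toe [0.4791 0.0276 0.0063]
ts [0.4689 0.1355 1.4166] 81.16 [0.1, -0.2, -0.5, 0.9, -2.5, 0.4, -0.8, -0.6, -2.4, -0.5, -0.1, -1.4, -0.3, -2.0] toe [0.4819 0.0219 0.0063]
```

>>> step_arm --pt "-0.003 0.024 0.005 0 0 -1.2 1" --pt "-0.006 0.048 0.005 0 0 -2.5 1" --pt "-0.009 0.072 0.005 0 0 -3.7 1" --pt "-0.012 0.096 0.005 0 0 -5 1" --pt "-0.015 0.12 0.005 0 0 -6.2 1" --pt "-0.018 0.144 0.005 0 0 -7.5 1" --pt "-0.021 0.168 0.005 0 0 -8.7 1" --pt "-0.024 0.19 0.005 0 0 -10 1" --pt "-0.026 0.21 0.005 0 0 -11.2 1" --pt "-0.028 0.225 0.005 0 0 -12.3 1"

```text
t: 11.53
eef_pos: [0.459, -0.1361, 0.0245]
tool_rot: [-0.077, 0.753, 0.645, 0.106]
contact_force: [0.5, 0.4, -0.1]
gripper_width: 0.268
```

```bash
python3 st.py; python3 - <<'E'
from h import *
c=cam('wrist','w6.png');
for n in ['wrist','top','scene']:
  c=cam(n,n+'6.png')
  for t in ['wedge_nose','toe_edge','worn_foot']:
    r=bot.place_of(t,n)
    print(n,t,[(round(x['conf'],2),[round(x['location'][0]*640),round(x['location'][1]*400)],np.round(onz(c,[x['location'][0]*640,x['location'][1]*400],0.006 if 'toe' in t else 0.02)[:2],4).tolist()) for x in r[:3]])
img=cv2.imread('pics/top6.png')[190:300,220:400];cv2.imwrite('pics/t6c.png',cv2.resize(img,None,fx=4.4,fy=4.4,interpolation=2))
E
```

```text
t 11.7333 P [ 0.4588 -0.1359  0.0244] [0.0006 0.002  0.0001] F [-0.51  0.7  -0.48] [0.58 1.65 0.29] T [-0.25  0.07  0.03] w 0.266
toolx [0.144 0.955 0.259] tooly [ 0.988 -0.154  0.021] yawy -8.88 toolz [ 0.06   0.253 -0.966] q [ 0.07  0.54  0.33  2.16 -0.76  0.65  0.86]
wrist wedge_nose [(0.7, [321, 2], [0.479, -0.0132])]
wrist toe_edge []
wrist worn_foot []
top wedge_nose [(0.66, [327, 235], [0.4918, -0.0211]), (0.58, [485, 194], [0.5964, -0.4414]), (0.56, [267, 244], [0.469, 0.1387])]
top toe_edge [(0.62, [311, 238], [0.4862, 0.022])]
top worn_foot [(0.73, [327, 237], [0.486, -0.0192])]
scene wedge_nose [(0.66, [334, 191], [0.4874, 0.0001])]
scene toe_edge [(0.91, [341, 200], [0.4856, 0.033]), (0.4, [221, 187], [0.7211, -0.2324])]
scene worn_foot []
```

View pics/wrist6.png

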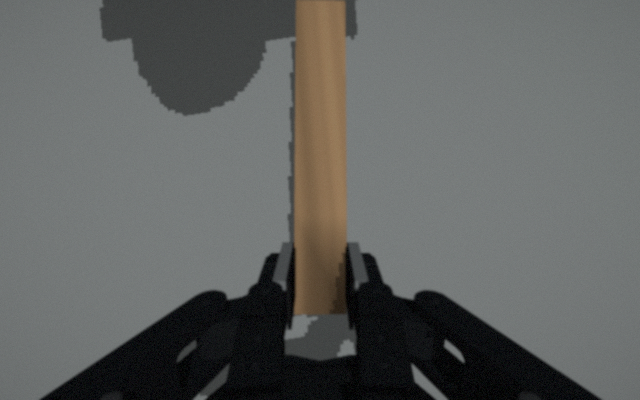

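View pics/scene6.png

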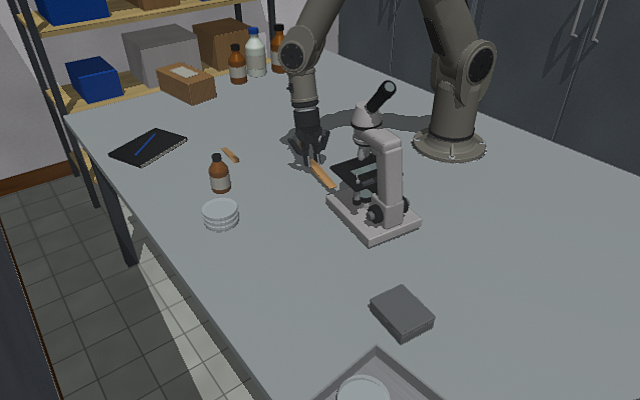

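View pics/t6c.png

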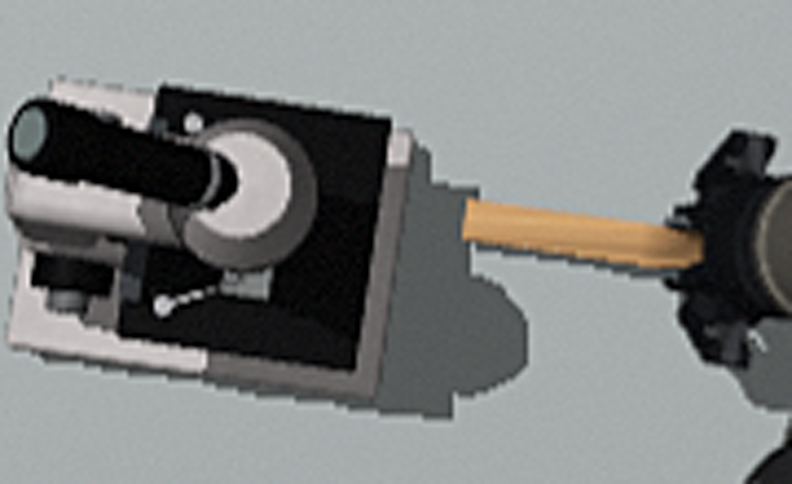

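```bash
python3 - <<'E'
from h import *
c=cam('top')
f=lambda x,y:(220+x/4.4,190+y/4.4)
n=(onz(c,f(467,200),.023)+onz(c,f(463,240),.023))/2
t=(onz(c,f(700,231),.036)+onz(c,f(700,268),.036))/2
print(n,t,np.degrees(np.arctan2(*(n-t)[[1,0]])))
for p in ((.4693,.1331,81.58),(.4689,.1355,81.2)):
  c_,s_=np.cos(np.radians(p[2])),np.sin(np.radians(p[2])); d=n[:2]-p[:2]
  print('nose in m',c_*d[0]+s_*d[1],-s_*d[0]+c_*d[1])
E
```

```text
[ 0.47849034 -0.01603326  0.023     ] [ 0.45834014 -0.15368276  0.036     ] 81.67175415559946
nose in m -0.1461800682606292 -0.030928616279604672
nose in m -0.14828228221259845 -0.03265988923642263
```

>>> step_arm --pt "0 0 -0.006 0 0 0 1" --pt "0 0 -0.012 0 0 0 1" --pt "0 0 -0.016 0 0 0 1" --pt "0 0 -0.019 0 0 0 1" --pt "0 0 -0.0195 0 0 0 1" --pt "0 0 -0.0195 0 0 0 0" --pt "0 0 -0.0195 0 0 0 0" --pt "0 0 -0.018 0 0 0 0" --pt "0 0 -0.017 0 0 0 0" --pt "0 0 -0.017 0 0 0 0"

```text
t: 13.27
eef_pos: [0.4594, -0.1381, 0.0075]
tool_rot: [-0.076, 0.753, 0.645, 0.106]
contact_force: [0.1, -0.4, -0.5]
gripper_width: 0.5
```

>>> step_arm --pt "0 0 0 0 0 0 0.3" --pt "0 0 0 0 0 0 0.6" --pt "0 0 0 0 0 0 1" --pt "0 0 0 0 0 0 1" --pt "0 0 0 0 0 0 1" --pt "0 0 0 0 0 0 1" --force 30

```text
t: 13.77
eef_pos: [0.4594, -0.1381, 0.0075]
tool_rot: [-0.076, 0.753, 0.645, 0.106]
contact_force: [-1.2, -1.1, 5.0]
gripper_width: 0.268
```

```bash
python3 st.py; python3 - <<'E'
from h import *
cam('wrist','w7.png');cam('top','t7.png');cam('scene','s7.png')
a=cv2.imread('pics/t7.png')[200:290,280:400];b=cv2.imread('pics/s7.png')[130:220,270:390]
cv2.imwrite('pics/m7.png',np.vstack([cv2.resize(x,None,fx=3.3,fy=3.3,interpolation=2) for x in (a,b)]))
E
```

```text
t 13.9667 P [ 0.4594 -0.1382  0.0075] [0. 0. 0.] F [-0.68  0.09  4.88] [0.69 0.55 0.1 ] T [-0.02  0.2   0.05] w 0.272
toolx [0.146 0.955 0.258] tooly [ 0.987 -0.156  0.022] yawy -9.0 toolz [ 0.062  0.251 -0.966] q [ 0.09  0.57  0.3   2.16 -0.79  0.62  0.9 ]
```

View pics/m7.png

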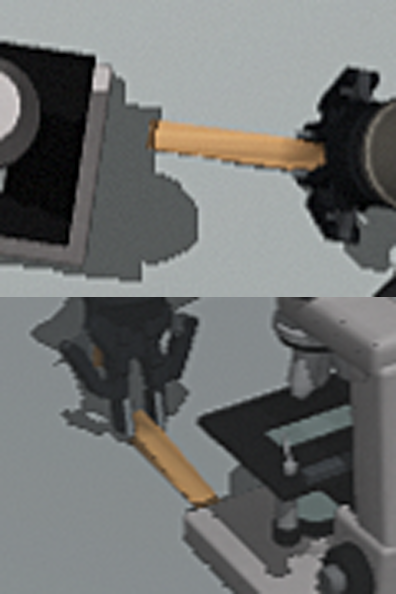

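View pics/w7.png

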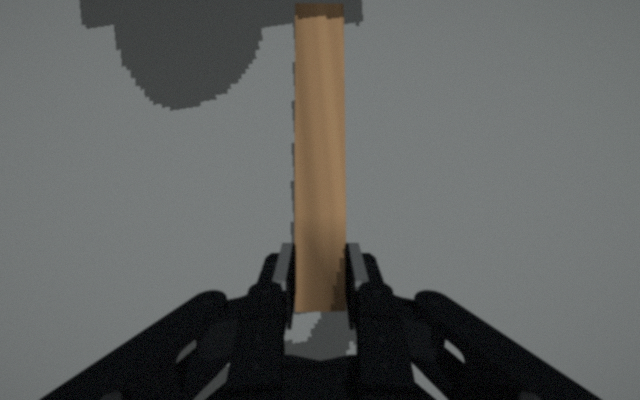

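>>> step_arm --pt "0.0008 0.005 0.0003 0 0 0 1" --pt "0.0015 0.01 0.0003 0 0 0 1" --pt "0.0023 0.015 0.0003 0 0 0 1" --pt "0.0031 0.02 0.0003 0 0 0 1" --pt "0.0038 0.025 0.0003 0 0 0 1" --pt "0.0046 0.03 0.0003 0 0 0 1" --pt "0.0053 0.034 0.0003 0 0 0 1" --pt "0.0056 0.036 0.0003 0 0 0 1" --pt "0.0059 0.038 0.0003 0 0 0 1" --pt "0.0062 0.04 0.0003 0 0 0 1"

```text
t: 14.95
eef_pos: [0.4654, -0.0979, 0.0075]
tool_rot: [-0.076, 0.753, 0.645, 0.106]
contact_force: [0.3, -0.7, 0.4]
gripper_width: 0.271
```

```bash
python3 st.py; python3 - <<'E'
from h import *
cam('wrist','w8.png');cam('top','t8.png');cam('scene','s8.png')
a=cv2.imread('pics/t8.png')[200:290,280:400];b=cv2.imread('pics/s8.png')[130:220,270:390]
cv2.imwrite('pics/m8.png',np.vstack([cv2.resize(x,None,fx=3.3,fy=3.3,interpolation=2) for x in (a,b)]))
E
```

```text
t 15.15 P [ 0.4654 -0.0978  0.0076] [0.     0.0003 0.    ] F [-0.32  0.16 -0.19] [0.41 0.26 0.29] T [-0.26  0.08  0.04] w 0.275
toolx [0.145 0.955 0.258] tooly [ 0.987 -0.156  0.022] yawy -8.99 toolz [ 0.061  0.252 -0.966] q [ 0.02  0.56  0.29  2.18 -0.82  0.58  0.84]
```

View pics/m8.png

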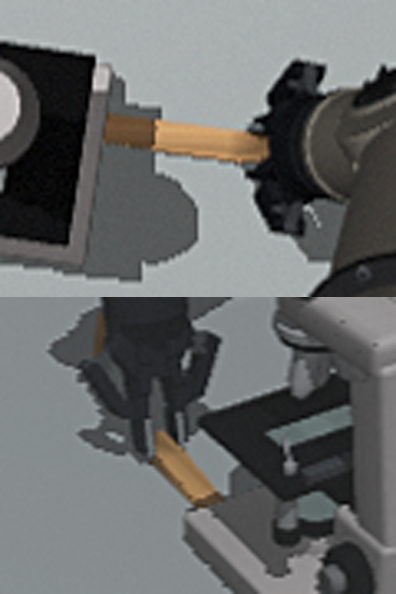

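View pics/w8.png

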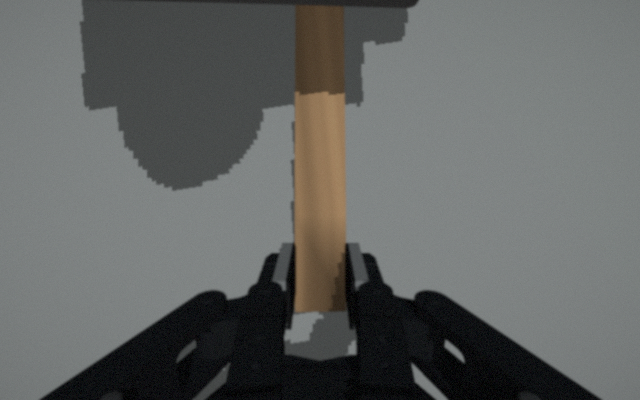

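>>> step_arm --pt "0.0003 0.002 0 0 0 0 1" --pt "0.0006 0.004 0 0 0 0 1" --pt "0.0009 0.006 0 0 0 0 1" --pt "0.0012 0.008 0 0 0 0 1" --pt "0.0015 0.01 0 0 0 0 1" --pt "0.0018 0.012 0 0 0 0 1" --pt "0.0018 0.012 0 0 0 0 1"

```text
t: 15.88
eef_pos: [0.4673, -0.0855, 0.0076]
tool_rot: [-0.076, 0.753, 0.645, 0.106]
contact_force: [0.2, 0.7, -0.9]
gripper_width: 0.275
```

```bash
python3 st.py
```

```text
t 16.0833 P [ 0.4673 -0.086   0.0076] [0.     0.0002 0.    ] F [-0.2  -0.08 -0.58] [0.27 0.12 0.64] T [-0.28  0.07 -0.02] w 0.27
toolx [0.145 0.955 0.258] tooly [ 0.987 -0.156  0.022] yawy -8.99 toolz [ 0.061  0.251 -0.966] q [ 0.    0.56  0.28  2.19 -0.82  0.57  0.82]
```

>>> step_arm --pt "0.0003 0.002 0 0 0 0 1" --pt "0.0006 0.004 0 0 0 0 1" --pt "0.0009 0.006 0 0 0 0 1" --pt "0.0012 0.008 0 0 0 0 1" --pt "0.0012 0.008 0 0 0 0 1"

```text
t: 16.5
eef_pos: [0.4685, -0.0776, 0.0076]
tool_rot: [-0.076, 0.753, 0.645, 0.106]
contact_force: [0.1, 0.6, -1.0]
gripper_width: 0.272
```

```bash
python3 st.py
```

```text
t 16.7 P [ 0.4685 -0.0778  0.0076] [0.     0.0001 0.    ] F [ 0.06  0.58 -0.16] [0.43 0.61 0.46] T [-0.17  0.07  0.01] w 0.271
toolx [0.145 0.955 0.258] tooly [ 0.988 -0.156  0.022] yawy -8.98 toolz [ 0.061  0.252 -0.966] q [-0.01  0.55  0.28  2.19 -0.83  0.57  0.81]
```

>>> step_arm --pt "0.0003 0.002 0 0 0 0 1" --pt "0.0006 0.004 0 0 0 0 1" --pt "0.0009 0.006 0 0 0 0 1" --pt "0.0009 0.006 0 0 0 0 1"

```text
t: 17.03
eef_pos: [0.4694, -0.0723, 0.0076]
tool_rot: [-0.076, 0.753, 0.645, 0.106]
contact_force: [-0.3, -2.9, -0.5]
gripper_width: 0.267
```

```bash
python3 st.py; python3 - <<'E'
from h import *
cam('wrist','w9.png');cam('top','t9.png');cam('scene','s9.png')
a=cv2.imread('pics/t9.png')[200:290,280:400];b=cv2.imread('pics/s9.png')[130:220,270:390]
cv2.imwrite('pics/m9.png',np.vstack([cv2.resize(x,None,fx=3.3,fy=3.3,interpolation=2) for x in (a,b)]))
E
```

```text
t 17.2333 P [ 0.4694 -0.0724  0.0076] [0. 0. 0.] F [-0.   -2.52 -0.43] [0.23 0.49 0.4 ] T [-0.91  0.17 -0.03] w 0.271
toolx [0.146 0.955 0.257] tooly [ 0.987 -0.157  0.022] yawy -9.02 toolz [ 0.062  0.251 -0.966] q [-0.02  0.55  0.27  2.2  -0.83  0.56  0.8 ]
```

View pics/m9.png

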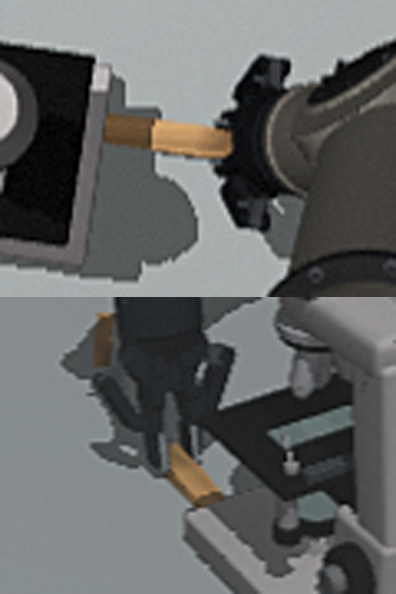

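View pics/w9.png

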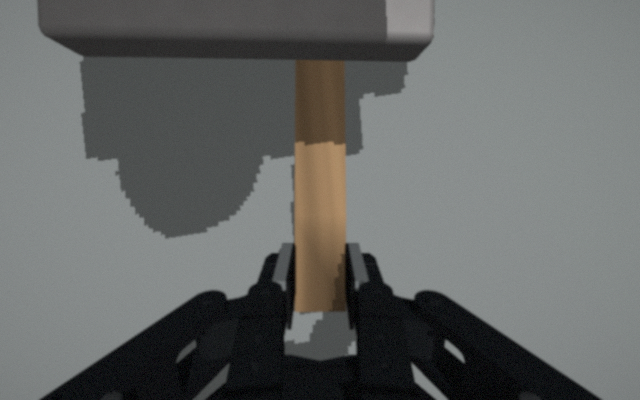

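```bash
python3 - <<'E'
from h import *
img=cv2.imread('pics/w9.png')[0:110,30:450];cv2.imwrite('pics/w9c.png',cv2.resize(img,None,fx=1.9,fy=1.9,interpolation=2))
c=cam('wrist')
for z in (.006,.009):
  L=onz(c,(85,57),z+.003);R_=onz(c,(407,61),z-.002);wl=onz(c,(296,60),z);wr=onz(c,(343,60),z)
  e=(R_-L)[:2];w=(wl+wr)[:2]/2
  print(L,R_,np.linalg.norm(e),'deg',np.degrees(np.arctan2(e[1],e[0])),'y of wedge from mid',(w-(L+R_)[:2]/2)@e/np.linalg.norm(e), 'wedge w',np.linalg.norm(wr-wl))
E
```

```text
[0.37346613 0.04168468 0.009     ] [0.52662029 0.01864836 0.004     ] 0.15487695240010135 deg -8.55388293966041 y of wedge from mid 0.033824252813076695 wedge w 0.02296843549344088
[0.37534023 0.0402058  0.012     ] [0.52557655 0.01764562 0.007     ] 0.15192074265798766 deg -8.539991338469253 y of wedge from mid 0.03315950537890324 wedge w 0.022534187902511993
```

View pics/w9c.png

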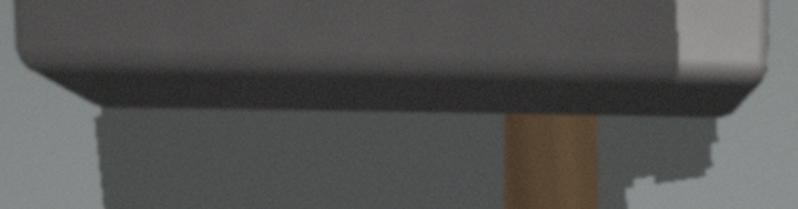

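>>> step_arm --pt "0.0002 0.0015 0 0 0 0 1" --pt "0.0005 0.003 0 0 0 0 1" --pt "0.0007 0.0045 0 0 0 0 1" --pt "0.0009 0.006 0 0 0 0 1" --pt "0.0009 0.006 0 0 0 0 1"

```text
t: 17.85
eef_pos: [0.4702, -0.0654, 0.0076]
tool_rot: [-0.077, 0.753, 0.645, 0.106]
contact_force: [-0.2, -1.6, -1.3]
gripper_width: 0.266
```

```bash
python3 st.py
```

```text
t 18.05 P [ 0.4702 -0.0654  0.0076] [0. 0. 0.] F [ 0.04 -0.94 -1.09] [0.31 0.49 0.41] T [-0.53  0.11 -0.04] w 0.269
toolx [0.145 0.955 0.259] tooly [ 0.988 -0.156  0.022] yawy -8.96 toolz [ 0.061  0.252 -0.966] q [-0.03  0.55  0.27  2.2  -0.83  0.56  0.79]
```

>>> step_arm --pt "0.0002 0.0015 0 0 0 0 1" --pt "0.0005 0.003 0 0 0 0 1" --pt "0.0007 0.0045 0 0 0 0 1" --pt "0.0009 0.006 0 0 0 0 1" --pt "0.0009 0.006 0 0 0 0 1"

```text
t: 18.47
eef_pos: [0.4712, -0.0597, 0.0076]
tool_rot: [-0.076, 0.753, 0.645, 0.106]
contact_force: [0.2, -2.0, -1.0]
gripper_width: 0.269
```

```bash
python3 st.py; python3 - <<'E'
from h import *
cam('wrist','w10.png');cam('scene','s10.png')
E
```

```text
t 18.6667 P [ 0.4712 -0.0597  0.0076] [0. 0. 0.] F [ 0.28 -1.1  -0.55] [0.24 0.34 0.21] T [-0.59  0.11 -0.04] w 0.267
toolx [0.145 0.955 0.258] tooly [ 0.988 -0.156  0.022] yawy -8.98 toolz [ 0.061  0.252 -0.966] q [-0.04  0.55  0.27  2.2  -0.84  0.55  0.78]
```

View pics/w10.png

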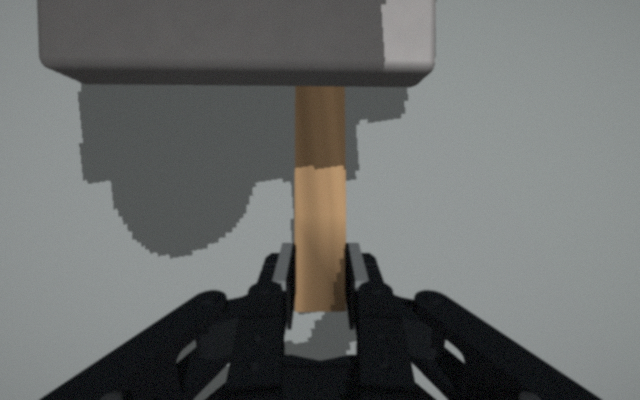

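>>> step_arm --pt "0.0002 0.001 0 0 0 0 1" --pt "0.0003 0.002 0 0 0 0 1" --pt "0.0005 0.003 0 0 0 0 1" --pt "0.0006 0.004 0 0 0 0 1" --pt "0.0008 0.005 0 0 0 0 1" --pt "0.0009 0.006 0 0 0 0 1"

```text
t: 19.27
eef_pos: [0.4721, -0.0541, 0.0076]
tool_rot: [-0.076, 0.753, 0.645, 0.106]
contact_force: [-1.2, -3.2, -1.3]
gripper_width: 0.27
```

```bash
python3 st.py|head -1
```

```text
t 19.4667 P [ 0.4721 -0.0538  0.0076] [0. 0. 0.] F [-0.32 -1.56 -1.13] [0.27 0.57 0.36] T [-0.74  0.15 -0.04] w 0.27
```

>>> step_arm --pt "0.0002 0.001 0 0 0 0 1" --pt "0.0003 0.002 0 0 0 0 1" --pt "0.0005 0.003 0 0 0 0 1"

```text
t: 19.72
eef_pos: [0.4725, -0.0512, 0.0076]
tool_rot: [-0.076, 0.753, 0.645, 0.106]
contact_force: [-0.8, -3.3, -1.7]
gripper_width: 0.268
```

```bash
python3 st.py|head -1
```

```text
t 19.9167 P [ 0.4726 -0.0509  0.0076] [0. 0. 0.] F [-0.11 -1.77 -1.3 ] [0.22 0.55 0.64] T [-0.73  0.12 -0.07] w 0.267
```

>>> step_arm --pt "0.0001 0.0005 0 0 0 0 1" --pt "0.0002 0.001 0 0 0 0 1" --pt "0.0002 0.0015 0 0 0 0 1"

```text
t: 20.17
eef_pos: [0.4728, -0.0497, 0.0076]
tool_rot: [-0.076, 0.753, 0.645, 0.106]
contact_force: [0.8, -3.2, -1.6]
gripper_width: 0.274
```

```bash
python3 st.py|head -1
```

```text
t 20.3667 P [ 0.4728 -0.0496  0.0076] [0. 0. 0.] F [-0.19 -2.35 -0.98] [0.26 0.44 0.34] T [-0.87  0.15 -0.04] w 0.272
```

>>> step_arm --pt "0.0001 0.0005 0 0 0 0 1" --pt "0.0002 0.001 0 0 0 0 1" --pt "0.0002 0.0015 0 0 0 0 1"

```text
t: 20.62
eef_pos: [0.473, -0.0484, 0.0076]
tool_rot: [-0.076, 0.753, 0.645, 0.106]
contact_force: [-0.1, -3.7, -1.2]
gripper_width: 0.269
```

```bash
python3 st.py|head -1
```

```text
t 20.8167 P [ 0.473  -0.0483  0.0076] [0. 0. 0.] F [-0.3  -3.65 -1.74] [0.4  0.62 0.55] T [-1.14  0.2  -0.03] w 0.271
```

>>> step_arm --pt "0.0001 0.0005 0 0 0 0 1" --pt "0.0002 0.001 0 0 0 0 1"

```text
t: 20.98
eef_pos: [0.4731, -0.0475, 0.0075]
tool_rot: [-0.076, 0.753, 0.645, 0.106]
contact_force: [-0.8, -5.0, -2.2]
gripper_width: 0.275
```

```bash
python3 st.py|head -1; python3 - <<'E'
from h import *
cam('wrist','w11.png');cam('scene','s11.png')
a=cv2.imread('pics/s11.png')[60:250,300:440];b=cv2.imread('pics/s5.png')[60:250,300:440]
cv2.imwrite('pics/m11.png',np.hstack([cv2.resize(x,None,fx=2.8,fy=2.8,interpolation=2) for x in (b,a)]))
E
```

```text
t 21.1833 P [ 0.4731 -0.0473  0.0076] [0. 0. 0.] F [-0.92 -4.43 -1.56] [0.4  0.22 0.29] T [-1.37  0.26 -0.05] w 0.273
```

View pics/m11.png

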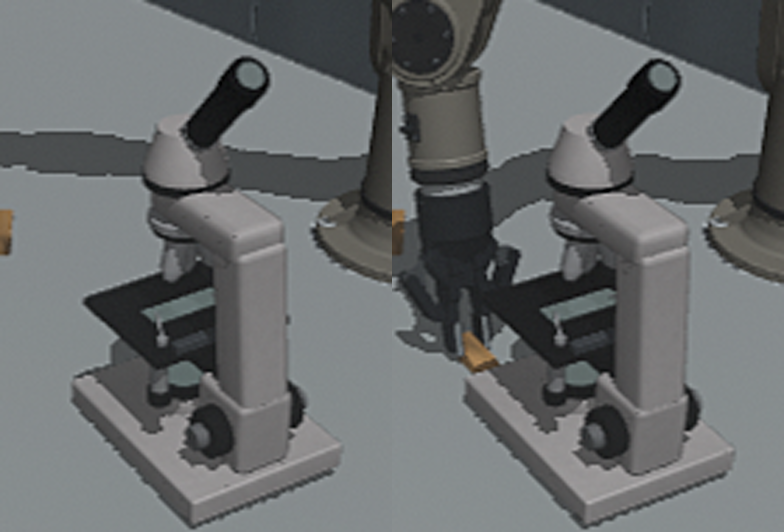

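View pics/w11.png

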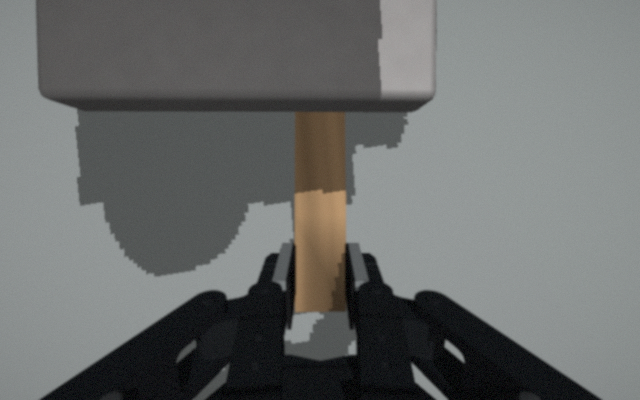

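>>> step_arm --pt "0.0001 0.0005 0 0 0 0 1" --pt "0.0002 0.001 0 0 0 0 1"

```text
t: 21.45
eef_pos: [0.4733, -0.0466, 0.0075]
tool_rot: [-0.076, 0.753, 0.645, 0.106]
contact_force: [-0.9, -5.4, -1.2]
gripper_width: 0.273
```

```bash
python3 st.py|head -1
```

```text
t 21.65 P [ 0.4733 -0.0465  0.0076] [0. 0. 0.] F [-0.96 -5.27 -1.48] [0.46 0.12 0.24] T [-1.53  0.28 -0.01] w 0.273
```

>>> step_arm --pt "0.0001 0.0005 0 0 0 0 1" --pt "0.0002 0.001 0 0 0 0 1"

```text
t: 21.82
eef_pos: [0.4734, -0.046, 0.0075]
tool_rot: [-0.076, 0.753, 0.645, 0.106]
contact_force: [-0.8, -7.3, -1.1]
gripper_width: 0.27
```

```bash
python3 st.py|head -1
```

```text
t 22.0167 P [ 0.4734 -0.046   0.0075] [0. 0. 0.] F [-1.13 -6.92 -1.35] [0.43 0.16 0.38] T [-1.73  0.4   0.01] w 0.271
```

>>> step_arm --pt "0.0001 0.0003 0 0 0 0 1" --pt "0.0001 0.0005 0 0 0 0 1"

```text
t: 22.18
eef_pos: [0.4735, -0.0458, 0.0075]
tool_rot: [-0.075, 0.753, 0.645, 0.106]
contact_force: [-1.9, -8.7, 0.2]
gripper_width: 0.268
```

```bash
python3 st.py|head -1
```

```text
t 22.3833 P [ 0.4735 -0.0458  0.0075] [0. 0. 0.] F [-1.36 -7.22 -0.73] [0.28 0.49 0.56] T [-1.91  0.44  0.04] w 0.274
```

The wedge has bitten: about 7.5 N above free sliding, the drag is climbing, and the microscope looks upright. I'm stopping the push here and releasing.

>>> step_arm --pt "0 0 0 0 0 0 0.3" --pt "0 0 0 0 0 0 0.1" --pt "0 0 0 0 0 0 -0.1" --pt "0 0 0 0 0 0 -0.3" --pt "0 0 0 0 0 0 -0.4" --pt "0 0 0 0 0 0 -0.4" --pt "0 0 0 0 0 0 -0.4"

```text
t: 22.97
eef_pos: [0.4737, -0.0444, 0.0076]
tool_rot: [-0.076, 0.753, 0.645, 0.106]
contact_force: [-0.5, -0.1, 0.5]
gripper_width: 0.696
```

```bash
python3 st.py|head -1; python3 - <<'E'
from h import *
cam('wrist','w12.png')
E
```

```text
t 23.1667 P [ 0.4736 -0.0445  0.0076] [0.     0.0001 0.    ] F [-0.42 -0.25 -0.06] [0.86 0.62 0.26] T [-0.27  0.07  0.02] w 0.699
```

View pics/w12.png

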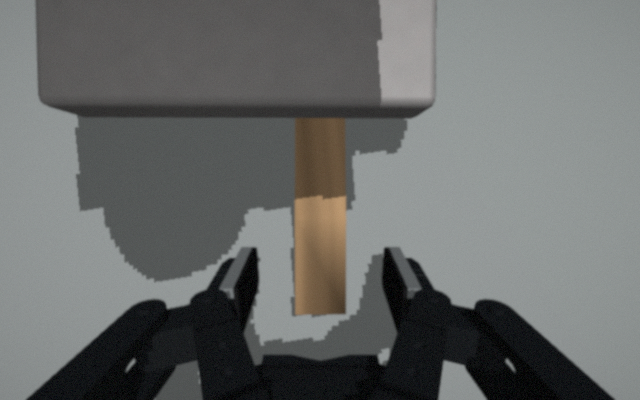

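>>> step_arm --pt "-0.001 -0.006 0.015 0 0 0 -0.4" --pt "-0.003 -0.014 0.035 0 0 0 -0.4" --pt "-0.005 -0.024 0.06 0 0 0 -0.4" --pt "-0.006 -0.04 0.085 0 0 0 -0.4" --pt "-0.008 -0.065 0.1 0 0 0 -0.4" --pt "-0.008 -0.095 0.11 0 0 0 -0.4" --pt "-0.008 -0.125 0.115 0 0 0 -0.4" --pt "-0.008 -0.14 0.115 0 0 0 -0.4" --pt "-0.008 -0.14 0.115 0 0 0 -0.4" --pt "-0.008 -0.14 0.115 0 0 0 -0.4"

```text
t: 24.05
eef_pos: [0.4654, -0.1851, 0.1225]
tool_rot: [-0.076, 0.754, 0.644, 0.106]
contact_force: [-0.6, -0.0, 0.3]
gripper_width: 0.702
```

```bash
python3 st.py|head -1; python3 - <<'E'
from h import *
for n in 'wrist','scene','top': cam(n,n+'13.png')
a=cv2.imread('pics/scene13.png')[60:250,300:440];b=cv2.imread('pics/scene0.png')[60:250,300:440]
cv2.imwrite('pics/m13.png',np.hstack([cv2.resize(x,None,fx=2.8,fy=2.8,interpolation=2) for x in (b,a)]))
# vertical check: limb edge pixels -> vanishing direction of vertical
c=cam('scene')
for zz in ((.47,.2),): print(proj(c,[[*zz,0.05],[*zz,.25]]))
E
```

```text
t 24.25 P [ 0.4654 -0.1832  0.1223] [0.0001 0.0004 0.    ] F [ 0.46  0.57 -0.25] [0.37 0.4  0.36] T [-0.26  0.04  0.  ] w 0.701
[[388.51632979 213.69366931]
 [395.43814593 143.89576662]]
```

View pics/m13.png

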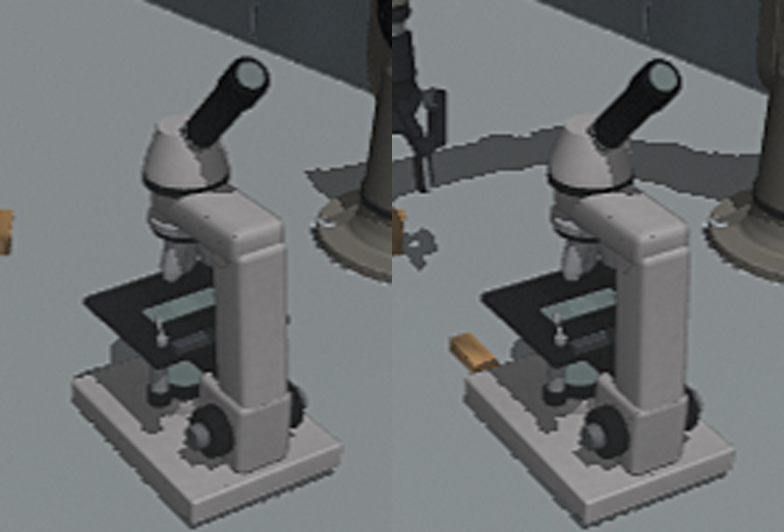

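View pics/wrist13.png

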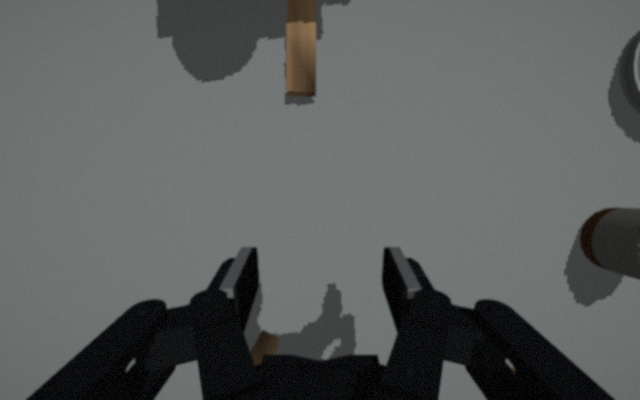

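```bash
python3 - <<'E'
from h import *
from scipy.spatial.transform import Rotation as R
def shift(f0,f1,box):
    a=cv2.imread('pics/'+f0,0).astype(np.float32);b=cv2.imread('pics/'+f1,0).astype(np.float32)
    x0,y0,x1,y1=box;t=a[y0:y1,x0:x1];U=4
    t=cv2.resize(t,None,fx=U,fy=U,interpolation=2);s=cv2.resize(b[y0-14:y1+14,x0-14:x1+14],None,fx=U,fy=U,interpolation=2)
    r=cv2.matchTemplate(s,t,cv2.TM_CCOEFF_NORMED);_,v,_,l=cv2.minMaxLoc(r);return np.array(l)/U-14,round(v,3)
p=np.array([.469,.135,np.radians(81.4)])
Rz=R.from_euler('z',p[2]);n=np.array([-132,-184,0])/226.4
ax=np.cross([0,0,1],n) # rotate up toward n
th=0.0045/.1073
def W(m,f): # m in microscope frame, f=remaining lean fraction; pivot on foot diagonal (z=-? bench)
    m=np.array(m); return Rz.apply(R.from_rotvec(ax*th*f).apply(m))+[p[0],p[1],0]
cs,ct=cam('scene'),cam('top')
print('scene eyepiece', shift('scene0.png','scene13.png',(370,75,402,110)),'stage/limb top',shift('scene0.png','scene13.png',(352,98,402,150)))
print('top eyepiece', shift('top0.png','top13.png',(218,208,250,236)),'top head',shift('top0.png','top13.png',(262,216,295,252)))
for nm,c,px,h in (('scene eye',cs,(388,92),.36),('scene head',cs,(375,120),.30),('top eye',ct,(232,221),.385),('top head',ct,(278,235),.31)):
    o,d=ray(c,px);P=o+d*(h-o[2])/d[2]
    m=R.from_rotvec(-ax*th).apply(Rz.inv().apply(P-[p[0],p[1],0]))
    print(nm,m.round(3),'pred level',(proj(c,W(m,0))-proj(c,W(m,1))).round(2),'unit/0.009rad',((proj(c,W(m,0))-proj(c,W(m,1)))*.009/th).round(2))
# base back corner motion
print('scene base back',shift('scene0.png','scene13.png',(355,225,430,250)),'top back base',shift('top0.png','top13.png',(216,255,260,278)))
for t in ['slide_box','dish_stack','reagent_bottle','wedge_nose','wedge']:
    r=bot.place_of(t,'top'); print(t,[(round(x['conf'],2),onz(ct,[x['location'][0]*640,x['location'][1]*400])[:2].round(3).tolist()) for x in r[:2]])
E
```

```text
scene eyepiece (array([6.5 , 0.75]), 0.935) stage/limb top (array([5.25, 0.25]), 0.808)
top eyepiece (array([-5.75,  5.25]), 0.919) top head (array([-4.25,  4.25]), 0.938)
scene eye [0.032 0.019 0.359] pred level [[6.91 0.72]] unit/0.009rad [[1.48 0.16]]
scene head [ 0.031 -0.013  0.3  ] pred level [[5.64 0.26]] unit/0.009rad [[1.21 0.06]]
top eye [0.047 0.001 0.384] pred level [[-6.04  6.26]] unit/0.009rad [[-1.3   1.34]]
top head [-0.038  0.006  0.311] pred level [[-4.53  4.62]] unit/0.009rad [[-0.97  0.99]]
scene base back (array([0.75, 0.5 ]), 0.937) top back base (array([-1.  ,  0.75]), 0.912)
slide_box [(0.58, [0.651, 0.42])]
dish_stack [(0.62, [0.798, -0.103])]
reagent_bottle [(0.7, [0.723, -0.231])]
wedge_nose [(0.6, [0.6, -0.452])]
wedge [(0.63, [0.493, -0.001]), (0.63, [0.606, -0.391])]
```

```bash
python3 - <<'E'
import cv2
a=cv2.imread('pics/top13.png')[195:290,215:395];cv2.imwrite('pics/t13c.png',cv2.resize(a,None,fx=4.4,fy=4.4,interpolation=2))
E
```

```text
(no output)
```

View pics/t13c.png

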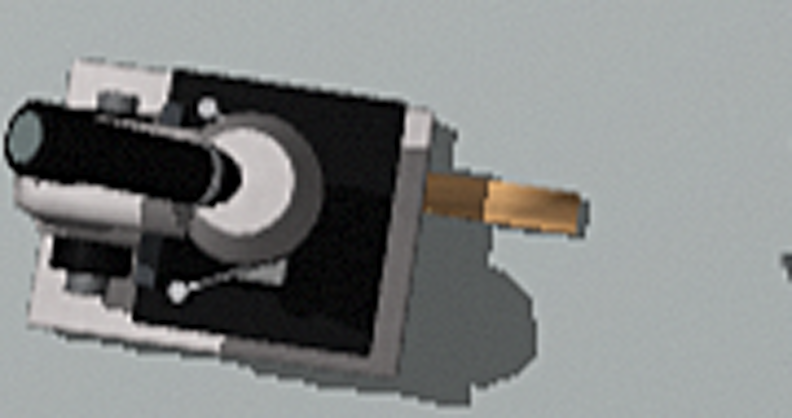

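```bash
python3 - <<'E'
from h import *
print(bot.hand_in(),bot.get_obs()['t'])
E
```

```text
the job is handed in; nothing more can be done
the job is handed in; nothing more can be done
```

I wedged the microscope level beside its worn foot, let go of the wedge, backed the arm away and handed the job in at about 25 s. No verdict came back.

**What I did:** I picked the long 150 x 24 mm wedge and laid it flat in front of the base. I then pushed it in beside the worn foot at microscope y ≈ -33 mm, about 1° off square. The edge met the taper about 26–28 mm in, and drag held at 2–3.5 N. It climbed at roughly 2 N/mm over the last few millimetres. I stopped at about 7.5 N above free sliding, with the nose about 54 mm under the edge. One reading at the end of the last step showed 8.9 N, which settled to 7.4 N.

**Last checks:**
- **Level:** the eyepiece and head moved about 93% of the way predicted for fully level. That leaves a lean of about 0.003 rad against the 0.009 limit, though one component in the top view read 84% (about 0.007 rad).
- **Wedge and arm:** the wedge stayed put when the gripper opened, and the measured force on the arm then was near zero.
- **Shove:** the back of the base shifted about 1 pixel (roughly 2 mm), and part of that comes from levelling.
- **Bystanders:** the slide box and bottle read within 4 mm of their first positions. The dish stack read about 15 mm off (0.790, -0.090 to 0.798, -0.103), right at the limit. Those were low-confidence network readings (about 0.6) and the arm never went near it, so I take it as noise, but I did not check further.
- **Not measured:** I could not read foot heights or the force of the microscope on the wedge directly. I inferred them from the drag and the levelling.

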